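Register the specimen carrier in its corner

ROBOT

A 6-joint arm with a two-finger parallel gripper is mounted at the origin on the work surface. World frame = base frame: x ahead of the robot, y to its left, z up, the work surface at z = 0. Lengths are in m, angles in degrees, forces in N, time in s.
With the tool pointing down it reaches from about 0.4 to 0.825 m from the base axis. Payload 7 kg.
Tool frame: the origin (TCP) lies on the front face of the gripper's body, between the roots of the fingers; the fingertips stand 66 mm ahead of it and the grasp point (between the pads) lies 47 mm ahead of it; z points along the fingers, y is the line along which they close (so a half turn about z gives the same grasp; the last joint's range is limited). The gripper opens to 88 mm and grips with 3 to 60 N. Pads are 19 mm wide; open, the fingers measure 130 mm over their backs; the gripper's body (78 mm by 193 mm) begins 47 mm behind the grasp point.
Start: joints at [80.334, 20.546, 0.682, 0, -70.136, -16.507], TCP at [0.298, 0.606, 0.292] pointing down, gripper open.
Joint ranges: [-176.03, 176.03], [-82.01, 121.73], [-58.28, 71.71], [-173.87, 95.51], [-174.79, -0.11], [-173.66, 173.66]. Speed limits (degrees/s): [136.94, 136.94, 172.46, 180, 180, 180].

INTERFACE

Orientations are given as [roll, pitch, yaw] about the fixed x, y, z axes, in that order (R = Rz(yaw) Ry(pitch) Rx(roll)).
In Python, from plant import ctrl gives the robot as it stands.
- The arm moves only by the tool send_rows, never from a script. Its argument "deltas" is a list of rows, each a list of 2 entries, a list of its own where there are three numbers: the shift along the tool's x, y, z each as a share of 800 mm, from -1 to 1, then the turn about the tool's z as a share of 90 degrees, from -1 to 1. A call has exactly 5 rows; each row is the pose to reach, as a shift and turn from the pose commanded when the call began, along the tool's axes at that moment; what a row does not reach only later rows make up. A row lasts 1/12 s, in which the tool goes at most 41.7 mm and 7.16 degrees, less where a joint would pass 70% of its speed; a pose out of reach is approached as far as the arm can. A call with a number of a shift or a turn outside -1 to 1 is refused whole. A call with a gripper value outside its range is refused whole. "gripper" is the opening, from 0 (shut) to 1 (fully open), set as the call begins (left out, the last holds). The fingers move at their own pace and stop on an object; the grip force is fixed at half the most. Time passes only in rows, so rows that repeat a pose let the fingers close, or fill a call up. It gives the time, the measured TCP pose, the force, the opening and the grip force at its end, in the units of the state.
- ctrl.get_obs(): the state, without advancing time (a new reading comes with each control period).
- ctrl.snapshot(name): name is "scene" or "side" or "wrist"; returns a dict with "color" (400x640x3 uint8, red, green, blue), "vertical_fov" (degrees; the focal length in pixels is half the picture's height over the tangent of half this angle, whatever the lens; pixels are square), "cx", "cy" (the principal point, pixels), "rvec" (rotation vector, rad) and "tvec" (3), from world to camera coordinates, as OpenCV has them. Camera axes: x right, y down, z forward; pixel columns grow to the right and rows downward; lengths in m; the calibration is good to about 2 mm. A picture is of the moment at which its call begins. There is no depth.
- ctrl.close_job(): hands the job in; it is judged then, once.
Trained networks look in a picture, given as the dict that the camera call returned (one of the last four; its "shot" number tells which), for a name from the list of things; names that differ only in an ending like _2 or _b are one class to them, and where a whole thing is asked for, a point or a joint stands for the part that bears it (a point fixed in the world has none). Each returns a list of dicts, best first, with "conf" (0 to 1); they miss things now and then, are a little off and sometimes report something else, mostly with a low value. They report only what shows in the picture. A call takes as long as a camera call. They do not tell look-alikes from the thing itself.
- ctrl.boxes_of(picture, thing): "xy" ([column, row] as shares, 0 to 1, of the picture: columns of its width, rows of its height, amid what is visible of it).
- ctrl.cut_out(picture, thing): "pixels" (400x640 bool, what is visible of it) and "xy" ([column, row] as shares, 0 to 1, of the picture: columns of its width, rows of its height, amid what is visible of it).
The state is a dict: "clock": time; "joint_pos": joint angles; "qvel": joint speeds; "tau": joint torques, N m; "tool_pos": TCP position; "orientation": TCP orientation; "force": force on the tool from outside, world axes, zero at the start; "moment": the same for the moment, N m; "opening": finger opening in m; "gripper_force": force on a finger pad.
Only numpy, scipy, OpenCV 4.12 (cv2) and the standard library are available. Lean on these libraries where they do the work, as an engineer would, in place of code of your own. Each camera call takes 0.05 s, during which the arm holds its last target. There are 200 camera calls.

TASK

Push the black specimen carrier with the red puck along the grey metal plate into the corner on its own side, so that one long side lies flat against the long blue fence at the far edge and one short side is flush against the short blue rib in the middle. Only push it with the fingers, without lifting or tipping it, and leave the carrier with the white puck, the tumbler, the cup and the case where they are.

Things in the scene. Friction and masses are not known exactly. Their poses are not given: they have to be found in the camera images.
- plate: Registration plate, fixed on the bench: grey metal, 240 (its x) x 440 (its y) x 12 mm thick, its top 12 mm above its origin. Origin: centre of the underside; z up, x away from the robot, turned up to 0.2 rad either way. Two blue bars, long fence and short rib, stand 16 mm above its top and make two corners, on the +y and -y sides of the rib. A carrier fully home has its origin at plate x = +65, y = +51 or -51 mm.
- fence_mid (a point): Middle of the long blue fence's stop face, at the plate's top; plate frame x = +100, y = 0 mm. The face is the plane x = +100 mm, looks towards the robot (plate -x) and runs the whole 440 mm of the far edge. Fence 14 mm thick, 16 mm high.
- rib_end (a point): Near end of the short blue rib, on its middle line, at the plate's top; plate frame x = 0, y = 0. The rib is 12 mm thick (faces at plate y = +6 and -6 mm), 16 mm high, and runs from here 100 mm along plate +x to the fence.
- red_carrier: Loose specimen carrier with a RED puck, the one to push: black block 70 (its x) x 90 (its y) x 20 mm high, 0.25 to 0.5 kg, slides on the plate with 2 to 5 N. A round red puck 34 mm across, 14 mm high is fixed on the middle of its top. Origin: centre of the underside; z up. Starts flat on the plate on either side of the rib, clear of rib and fence, turned up to 0.3 rad from the plate's axes.
- white_carrier: Loose specimen carrier, the same in every way but for a WHITE puck, on the other side of the rib. Leave it alone. Origin: centre of the underside.
- tumbler: Bystander: blue ceramic tumbler, open upward, 72 mm across, 95 mm high, standing on the bench off the plate's +y end. Origin: centre of the underside.
- small_cup: Bystander: small white cup, 56 mm across, 40 mm high, on the bench beyond the long fence. Origin: centre of the underside.
- case: Bystander: black case, 150 (its x) x 70 x 35 mm, lying on the bench off the plate's -y end. Origin: centre of the underside.
Things that resemble listed ones, but are neither listed nor needed, are in the scene too. Leave any brown or pink look-alike of the red_carrier alone.

How it is judged (in metres and radians):
At the end, for the whole second after the job is handed in: The red-puck carrier rests still and flat on the plate, within 3.5 mm of both fence and rib (at its centre), squared up within 0.045 rad, in the corner on its own side (the white-puck carrier on the other); the white-puck carrier has moved less than 10 mm and the other things less than 20 mm (x of red_carrier in the frame of plate between 0.0615 and 0.0685 m and ((y of red_carrier in the frame of plate between 0.0475 and 0.0545 m and y of white_carrier in the frame of plate below 0 m) or (y of red_carrier in the frame of plate between -0.0545 and -0.0475 m and y of white_carrier in the frame of plate above 0 m)) and angle between the x axis of red_carrier and the x axis of plate, either way round below 0.045 rad and z of red_carrier in the frame of plate below 0.015 m and angle between red_carrier's own z axis and vertical below 0.04 rad and linear speed of red_carrier below 0.01 m/s and distance of white_carrier from where it was at the start of the episode below 0.01 m and distance of each of tumbler, small_cup, case from where it was at the start of the episode below 0.02 m); the robot touches nothing.
It fails at once if a specimen carrier is lifted or tipped up off the plate (z of any of red_carrier, white_carrier in the frame of plate above 0.02 m or angle between any of red_carrier, white_carrier's own z axis and vertical above 0.15 rad).
It fails at once if the carrier with the white puck is moved (more than 10 mm) (distance of white_carrier from where it was at the start of the episode above 0.01 m).
It fails at once if the blue tumbler is moved (more than 20 mm) (distance of tumbler from where it was at the start of the episode above 0.02 m).
It fails at once if the small white cup is moved (more than 20 mm) (distance of small_cup from where it was at the start of the episode above 0.02 m).
It fails at once if the black case is moved (more than 20 mm) (distance of case from where it was at the start of the episode above 0.02 m).
It also fails if it takes over 48 s, if anything falls off the work surface, if the arm or the gripper's body presses on something with over 40 N, if the wrist force passes 120 N, or if a joint passes its speed limit or range.

## Working session

There is one attempt and no reset: what is moved stays moved. The work goes in short steps, Python scripts to look and compute and a tool call to move; the robot and the scene stay as the last step left them, time stands still between calls to the robot, and variables do not carry over. Pictures are saved under pics/ and viewed, at most 10 in all, crops included, and the job is handed in when it is done.

Besides the shell and the picture viewer there is one more tool, called after "Call:" by a JSON object that holds its "name" and its "arguments", one argument or row to a line. send_rows: Moves the arm, as the interface text tells. Shift numbers are shares of 800 mm and turn numbers shares of 90 degrees, none past 1 either way. Its arguments: {"type":"object","properties":{"deltas":{"type":"array","items":{"type":"array"}},"gripper":{"type":"number"}},"required":["deltas"]}

```bash
ls; mkdir -p pics
cat > h.py <<'E'
import numpy as np, cv2
from plant import ctrl
def K(p):
    f=200/np.tan(np.radians(p["vertical_fov"])/2)
    return np.array([[f,0,p["cx"]],[0,f,p["cy"]],[0,0,1]])
def ray(p,uv,z):
    R=cv2.Rodrigues(np.array(p["rvec"],float))[0];t=np.array(p["tvec"],float).ravel()
    d=R.T@np.linalg.inv(K(p))@np.array([uv[0],uv[1],1.]);c=-R.T@t
    return c+d*(z-c[2])/d[2]
def proj(p,X):
    return cv2.projectPoints(np.array(X,float).reshape(-1,3),np.array(p["rvec"],float),np.array(p["tvec"],float),K(p),None)[0].reshape(-1,2)
def save(p,n): cv2.imwrite("pics/"+n,p["color"][:,:,::-1])
E
python3 - <<'E'
from h import *
o=ctrl.get_obs();print(o["clock"],o["tool_pos"],o["orientation"])
for c in("scene","side"):
    p=ctrl.snapshot(c);save(p,c+"0.png");print(c,p.keys())
    for t in("red_carrier","white_carrier","fence_mid","rib_end","plate","tumbler","small_cup","case"):
        for d in ctrl.boxes_of(p,t)[:4]:
            uv=np.array(d["xy"])*[640,400];z={"red_carrier":.03,"white_carrier":.03,"tumbler":.05,"small_cup":.02,"case":.03}.get(t,.012)
            print(t,round(d["conf"],2),uv.round(),ray(p,uv,z).round(3))
E
```

```text
pics
0.0 [0.29757248 0.60544769 0.29125674] [ 1.79907910e+02 -8.14944852e-03 -2.61814505e+01]
scene dict_keys(['color', 'vertical_fov', 'cx', 'cy', 'rvec', 'tvec', 'shot'])
red_carrier 0.96 [341. 155.] [0.375 0.022 0.03 ]
red_carrier 0.75 [275. 194.] [ 0.568 -0.069  0.03 ]
red_carrier 0.73 [194. 257.] [ 0.795 -0.14   0.03 ]
red_carrier 0.64 [286. 126.] [ 0.326 -0.165  0.03 ]
white_carrier 0.84 [365. 218.] [0.55  0.151 0.03 ]
fence_mid 0.72 [320. 222.] [0.591 0.058 0.012]
rib_end 0.82 [322. 219.] [0.581 0.058 0.012]
rib_end 0.35 [364. 215.] [0.529 0.143 0.012]
plate 0.74 [322. 224.] [0.592 0.065 0.012]
tumbler 0.8 [471. 228.] [0.499 0.374 0.05 ]
small_cup 0.84 [265. 267.] [0.752 0.005 0.02 ]
case 0.96 [195. 162.] [ 0.554 -0.311  0.03 ]
case 0.63 [272. 195.] [ 0.575 -0.074  0.03 ]
side dict_keys(['color', 'vertical_fov', 'cx', 'cy', 'rvec', 'tvec', 'shot'])
red_carrier 0.81 [333. 213.] [ 0.566 -0.083  0.03 ]
red_carrier 0.79 [229. 254.] [ 0.307 -0.203  0.03 ]
red_carrier 0.66 [422. 227.] [ 0.773 -0.174  0.03 ]
red_carrier 0.66 [250. 207.] [ 0.355 -0.026  0.03 ]
white_carrier 0.8 [308. 171.] [0.532 0.144 0.03 ]
fence_mid 0.85 [331. 202.] [ 0.577 -0.005  0.012]
rib_end 0.9 [328. 200.] [0.57  0.002 0.012]
plate 0.95 [330. 202.] [ 0.575 -0.004  0.012]
tumbler 0.64 [294. 135.] [0.516 0.369 0.05 ]
small_cup 0.89 [393. 191.] [0.761 0.009 0.02 ]
case 0.57 [340. 288.] [ 0.53  -0.344  0.03 ]
```

View pics/scene0.png

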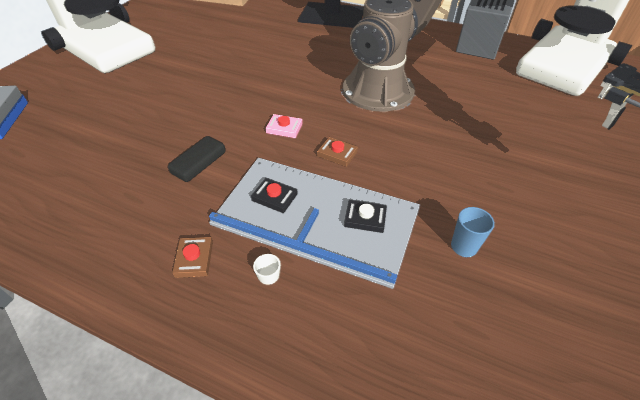

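View pics/side0.png

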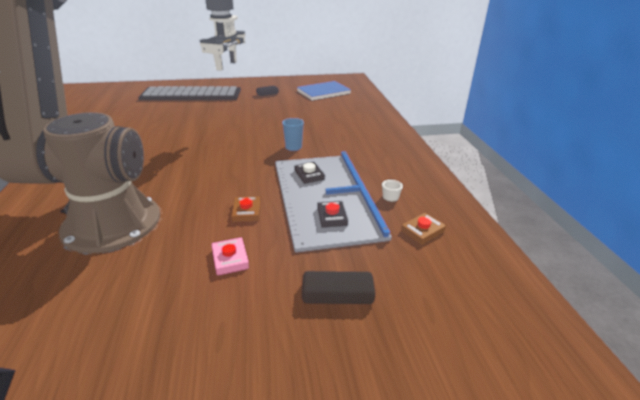

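The target is the black red-puck carrier at (274,194) in the scene view. It lies on the plate's -y side, and the white one is at (366,213). The pink and brown blocks are look-alikes. Next I estimate the plate from its visible corners and the pucks.

Run:
```python
from h import *
p=ctrl.snapshot("scene")
a=ray(p,(260,160),.012);b=ray(p,(418.5,206),.012);d=b-a
print(a.round(3),b.round(3),np.linalg.norm(d),np.degrees(np.arctan2(-d[0],d[1])))
psi=np.arctan2(-d[0],d[1]);m=(a+b)/2+120e-3*np.array([np.cos(psi),np.sin(psi),0]);print("plate",m)
print("red",ray(p,(274,190),.046),"white",ray(p,(367,211),.046))
w=ctrl.snapshot("wrist");R=cv2.Rodrigues(np.array(w["rvec"],float))[0];o=ctrl.get_obs()
print("cam",-R.T@np.array(w["tvec"]).ravel()-o["tool_pos"],R[2],w["vertical_fov"])
```

```text
[ 0.464 -0.173  0.012] [0.45  0.252 0.012] 0.42558305297043053 1.9133958429121851
plate [0.5768133  0.04320866 0.012     ]
red [ 0.57143019 -0.06955416  0.046     ] white [0.54277257 0.15201432 0.046     ]
cam [ 0.07396769 -0.03507595  0.09211023] [-0.27078172  0.13217726 -0.95352317] 63.8028158956736
```

Call:
{"name": "send_rows", "arguments": {
  "deltas": [
    [[0.0394,0.0308,0],0],
    [[0.0788,0.0616,0],0],
    [[0.1182,0.0924,0],0],
    [[0.1576,0.1232,0],0],
    [[0.197,0.154,0],0]
  ],
  "gripper": 0.5
}}

```text
clock: 1.42
tool_pos: [0.3852, 0.424, 0.2923]
orientation: [-180.0, -0.0, -26.1]
force: [1.9, 0.4, 0.0]
opening: 0.0602
gripper_force: 0.0
```

Call:
{"name": "send_rows", "arguments": {
  "deltas": [
    [[0.0394,0.0308,0],0],
    [[0.0788,0.0616,0],0],
    [[0.1182,0.0924,0],0],
    [[0.1576,0.1232,0],0],
    [[0.197,0.154,0],0]
  ]
}}

```text
clock: 1.83
tool_pos: [0.4724, 0.2438, 0.2926]
orientation: [-180.0, -0.0, -26.2]
force: [0.7, 1.0, 0.4]
opening: 0.0436
gripper_force: 0.0
```

Call:
{"name": "send_rows", "arguments": {
  "deltas": [
    [[0.0394,0.0308,0],0],
    [[0.0788,0.0616,0],0],
    [[0.1182,0.0924,0],0],
    [[0.1576,0.1232,0],0],
    [[0.197,0.154,0],0]
  ]
}}

```text
clock: 2.25
tool_pos: [0.5596, 0.0636, 0.2926]
orientation: [-180.0, -0.0, -26.2]
force: [0.4, 1.9, -0.2]
opening: 0.0435
gripper_force: 0.0
```

Call:
{"name": "send_rows", "arguments": {
  "deltas": [
    [[0.0394,0.0308,0],-0.07],
    [[0.0788,0.0616,0],-0.14],
    [[0.088,0.068,0],-0.21],
    [[0.088,0.068,0],-0.28],
    [[0.088,0.068,0],-0.31]
  ]
}}

```text
clock: 2.67
tool_pos: [0.5985, -0.0158, 0.2918]
orientation: [180.0, 0.0, 1.9]
force: [0.2, -0.0, 0.3]
opening: 0.0437
gripper_force: 0.0
```

Run:
```python
from h import *
w=ctrl.snapshot("wrist");save(w,"w1.png")
import pickle;pickle.dump(dict(w),open("w1.pkl","wb"))
for t in("red_carrier","white_carrier","rib_end","fence_mid"):
    for d in ctrl.boxes_of(w,t)[:3]: uv=np.array(d["xy"])*[640,400];print(t,d["conf"],uv.round(1),ray(w,uv,.012).round(4))
```

```text
red_carrier 0.87 [464.3  20.8] [ 0.7646 -0.1598  0.012 ]
red_carrier 0.86 [369.8 202.8] [ 0.565  -0.0789  0.012 ]
red_carrier 0.59 [303.2 333.2] [ 0.3716 -0.0021  0.012 ]
white_carrier 0.65 [178.7 220.3] [0.5342 0.1551 0.012 ]
rib_end 0.91 [279.5 160.7] [0.6128 0.0306 0.012 ]
fence_mid 0.61 [279.7 159.9] [0.6137 0.0304 0.012 ]
```

View pics/w1.png

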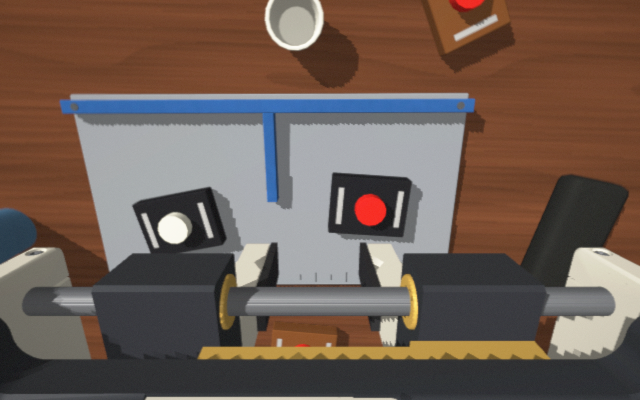

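The wrist view shows the fence along row ~105 and the rib at columns 265-276, rows 112-202. The red carrier's top spans about (331-410, 173-236) and the white one is at (180,220). Now I fit the poses by silhouette.

```bash
cat > fit.py <<'E'
from h import *
from scipy.optimize import minimize
S=4
def box(pose,x0,x1,y0,y1,z0,z1):
    x,y,a=pose;c,s=np.cos(a),np.sin(a)
    return [[x+c*u-s*v,y+s*u+c*v,z] for u in(x0,x1) for v in(y0,y1) for z in(z0,z1)]
def render(p,boxes):
    m=np.zeros((400*S,640*S),np.uint8)
    for b in boxes:
        h=cv2.convexHull(((proj(p,b)+.5)*S).astype(np.float32)).astype(np.int32);cv2.fillConvexPoly(m,h,1)
    return cv2.resize(m.astype(np.float32),(640,400),interpolation=cv2.INTER_AREA)
PL=lambda q:[box(q,.1,.114,-.22,.22,.012,.028),box(q,0,.1,-.006,.006,.012,.028)]
CA=lambda q:[box(q,-.035,.035,-.045,.045,.012,.032)]
def fit(p,mask,model,q0,valid=None):
    f=lambda d:(lambda e:e[valid].sum() if valid is not None else e.sum())(np.abs(render(p,model(q0+d*[.01,.01,.1]))-mask))
    r=minimize(f,np.zeros(3),method="Nelder-Mead",options=dict(initial_simplex=np.array([[0,0,0],[1,0,0],[0,1,0],[0,0,1.]]),xatol=.01,fatol=.3,maxiter=150))
    return q0+r.x*[.01,.01,.1],r.fun/mask.sum()
def masks(p):
    c=p["color"].astype(int);r,g,b=c[...,0],c[...,1],c[...,2]
    blue=((b>r+50)&(b>g+25)); dark=(c.max(2)<48)
    return blue,dark
def comp(m,uv,near=12,close=25):
    m=cv2.morphologyEx(m.astype(np.uint8),cv2.MORPH_OPEN,np.ones((3,3)))
    n,l,s,ce=cv2.connectedComponentsWithStats(m)
    k=[i for i in range(1,n) if s[i,4]>60 and s[i,0]<=uv[0]<=s[i,0]+s[i,2] and s[i,1]<=uv[1]<=s[i,1]+s[i,3]]
    k=min(k,key=lambda i:s[i,4]) if k else 0
    pts=np.argwhere(l==k)[:,::-1].astype(np.int32)
    o=np.zeros(m.shape,np.uint8);cv2.fillConvexPoly(o,cv2.convexHull(pts),1);return o
def inplate(q,P):
    c,s=np.cos(P[2]),np.sin(P[2]);d=q[:2]-P[:2]
    return np.array([c*d[0]+s*d[1],-s*d[0]+c*d[1],q[2]-P[2]])
E
cat > m1.py <<'E'
from fit import *
import pickle
w=pickle.load(open("w1.pkl","rb"))
blue,dark=masks(w);blue=blue.copy();blue[:, :55]=0;blue[215:]=0
P,e=fit(w,blue.astype(np.float32),PL,np.array([.577,.043,.033]));print("plate",P,np.degrees(P[2]),e)
ov=w["color"][:,:,::-1].copy()
def draw(bs,col):
    for b in bs: cv2.polylines(ov,[cv2.convexHull(proj(w,b).astype(np.float32)).round().astype(np.int32)],1,col)
draw(PL(P),(0,255,255))
for n,uv,q0 in(("red",(370,205),[.57,-.075,0.]),("white",(178,222),[.535,.155,.2])):
    m=comp(dark,uv);print(m.sum())
    q,e=fit(w,m.astype(np.float32),CA,np.array(q0));print(n,q,e,"in plate",inplate(q,P));draw(CA(q),(0,255,0))
cv2.imwrite("pics/ov1.png",ov)
np.save("P.npy",P)
E
python3 m1.py
```

```text
plate [0.5672447  0.03887542 0.0348485 ] 1.9966719658319363 0.07812022025084124
4481
red [ 0.5653114  -0.07520108 -0.02581207] 0.08148292791787548 in plate [-0.00590672 -0.11393988 -0.06066057]
4442
white [0.53513299 0.14783887 0.26283898] 0.09818212516884287 in plate [-0.02829577  0.11001611  0.22799048]
```

View pics/ov1.png

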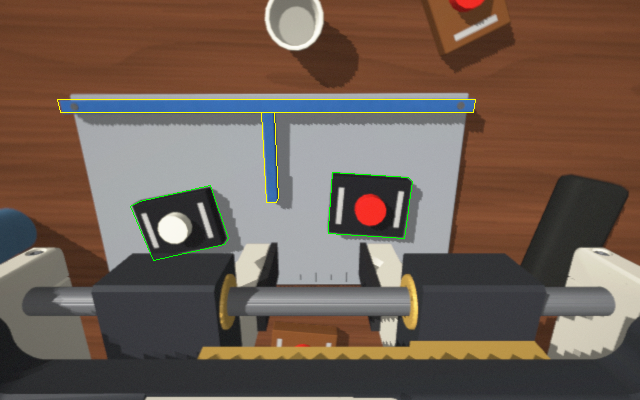

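Call:
{"name": "send_rows", "arguments": {
  "deltas": [
    [[-0.033,0.018,0.018],0],
    [[-0.066,0.036,0.037],0],
    [[-0.1,0.055,0.056],0],
    [[-0.13,0.0725,0.075],0],
    [[-0.13,0.0725,0.1],0]
  ]
}}

```text
clock: 3.33
tool_pos: [0.4923, -0.0769, 0.2126]
orientation: [-180.0, -0.0, 1.6]
force: [0.1, -0.0, -0.2]
opening: 0.0438
gripper_force: 0.0
```

Call:
{"name": "send_rows", "arguments": {
  "deltas": [
    [[0,0,0.045],0],
    [[0,0,0.09],0],
    [[0,0,0.12],0],
    [[0,0,0.145],0],
    [[0,0,0.157],0]
  ]
}}

```text
clock: 3.75
tool_pos: [0.4948, -0.0753, 0.0843]
orientation: [180.0, 0.2, 1.7]
force: [-0.4, -1.5, -0.4]
opening: 0.0437
gripper_force: 0.0
```

Call:
{"name": "send_rows", "arguments": {
  "deltas": [
    [[0.025,0,0],0],
    [[0.04,0,0],0],
    [[0.055,0,0],0],
    [[0.07,0,0],0],
    [[0.08,0,0],0]
  ]
}}

```text
clock: 4.17
tool_pos: [0.561, -0.0732, 0.087]
orientation: [180.0, -0.0, 1.7]
force: [-2.0, 0.1, 1.3]
opening: 0.0439
gripper_force: 1.1
```

Call:
{"name": "send_rows", "arguments": {
  "deltas": [
    [[0.01,0,0],0],
    [[0.02,0,0],0],
    [[0.025,0,0],0],
    [[0.028,0,0],0],
    [[0.028,0,0],0]
  ]
}}

```text
clock: 4.58
tool_pos: [0.5829, -0.0728, 0.0867]
orientation: [-180.0, -0.0, 1.7]
force: [-0.1, 0.6, 0.5]
opening: 0.044
gripper_force: 0.1
```

Run:
```python
from h import *
w=ctrl.snapshot("wrist");save(w,"w2.png")
```

```text
(no output)
```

View pics/w2.png

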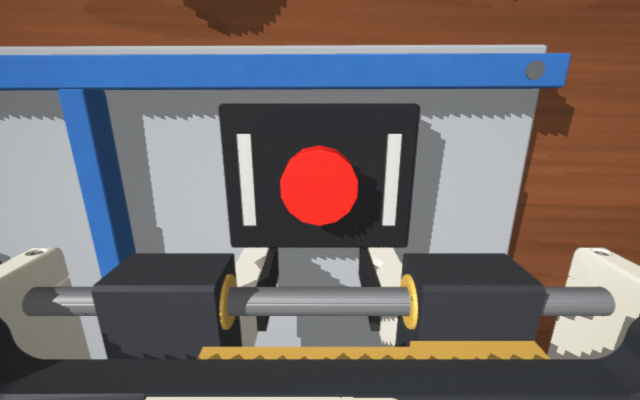

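The carrier is squared against both fingers: its top is at (220-418, 104-246) and a small gap remains to the fence edge at row ~88. I press on gently.

Call:
{"name": "send_rows", "arguments": {
  "deltas": [
    [[0.004,0,0],0],
    [[0.008,0,0],0],
    [[0.01,0,0],0],
    [[0.012,0,0],0],
    [[0.013,0,0],0]
  ]
}}

```text
clock: 5.05
tool_pos: [0.5899, -0.0729, 0.0861]
orientation: [180.0, 0.4, 1.7]
force: [-13.0, 2.0, 9.8]
opening: 0.0438
gripper_force: 6.6
```

Call:
{"name": "send_rows", "arguments": {
  "deltas": [
    [[-0.03,0,0],0],
    [[-0.06,0,0],0],
    [[-0.06,0,-0.035],0],
    [[-0.06,0,-0.07],0],
    [[-0.06,0,-0.07],0]
  ],
  "gripper": 0.15
}}

```text
clock: 5.47
tool_pos: [0.5482, -0.0736, 0.1479]
orientation: [-180.0, -0.5, 1.8]
force: [0.2, 0.6, 0.4]
opening: 0.0164
gripper_force: 0.0
```

Call:
{"name": "send_rows", "arguments": {
  "deltas": [
    [[0.02,0.035,0],0.078],
    [[0.04,0.07,0],0.156],
    [[0.07,0.1056,0],0.234],
    [[0.1,0.1056,0],0.312],
    [[0.114,0.1056,0],0.39]
  ]
}}

```text
clock: 5.88
tool_pos: [0.6417, -0.1575, 0.1426]
orientation: [-179.9, -0.2, -33.8]
force: [0.5, 0.3, 0.4]
opening: 0.0136
gripper_force: 0.0
```

Call:
{"name": "send_rows", "arguments": {
  "deltas": [
    [[0,0,0],0.078],
    [[0,0,0],0.156],
    [[0,0,0],0.234],
    [[0,0,0],0.312],
    [[0,0,0],0.39]
  ]
}}

```text
clock: 6.3
tool_pos: [0.6394, -0.1557, 0.1426]
orientation: [-179.9, -0.0, -68.8]
force: [0.4, -0.0, 0.1]
opening: 0.0134
gripper_force: 0.0
```

Call:
{"name": "send_rows", "arguments": {
  "deltas": [
    [[0,0,0],0.078],
    [[0,0,0],0.156],
    [[0,0,0],0.217],
    [[0,0,0],0.217],
    [[0,0,0],0.217]
  ]
}}

```text
clock: 6.72
tool_pos: [0.6391, -0.1557, 0.1426]
orientation: [-179.9, -0.0, -87.8]
force: [-0.5, 0.8, -0.6]
opening: 0.0133
gripper_force: 0.0
```

```bash
cat > pl.py <<'E'
from fit import *
P=np.load("P.npy");o=ctrl.get_obs();print(o["clock"],o["tool_pos"].round(4) if hasattr(o["tool_pos"],"round") else o["tool_pos"],o["orientation"],inplate(np.array([*o["tool_pos"][:2],np.radians(o["orientation"][2])]),P))
E
python3 pl.py; python3 -c '
from h import *
w=ctrl.snapshot("wrist");save(w,"w3.png")'
```

```text
6.7167 [ 0.6391 -0.1557  0.1426] [-1.79938026e+02 -5.50650558e-03 -8.78170251e+01] [ 0.06502614 -0.19694527 -1.56754473]
```

View pics/w3.png

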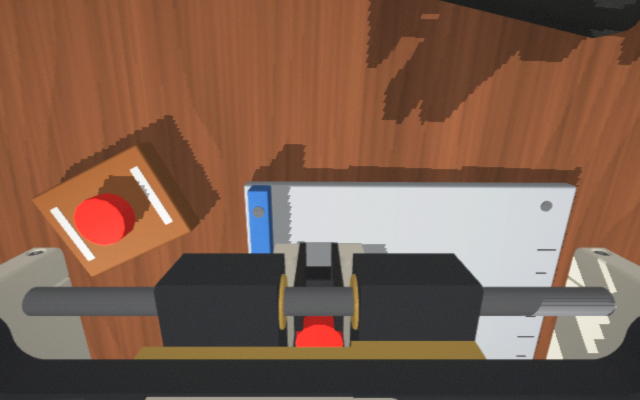

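The fingers are beyond the carrier's outer end and clear of the fence, which is at columns 248-272. The gripper hides the carrier. I descend, then push toward the rib.

Call:
{"name": "send_rows", "arguments": {
  "deltas": [
    [[0,0.005,0.02],0],
    [[0,0.005,0.04],0],
    [[0,0.005,0.06],0],
    [[0,0.005,0.07],0],
    [[0,0.005,0.07],0]
  ]
}}

```text
clock: 7.18
tool_pos: [0.6335, -0.1558, 0.0845]
orientation: [179.8, 0.0, -87.9]
force: [0.0, -0.6, -0.1]
opening: 0.0131
gripper_force: 0.0
```

Call:
{"name": "send_rows", "arguments": {
  "deltas": [
    [[-0.02,0,0],0],
    [[-0.035,0,0],0],
    [[-0.05,0,0],0],
    [[-0.065,0,0],0],
    [[-0.08,0,0],0]
  ]
}}

```text
clock: 7.6
tool_pos: [0.6326, -0.0908, 0.0873]
orientation: [-179.9, -0.0, -88.0]
force: [0.6, -2.1, 1.7]
opening: 0.0134
gripper_force: 1.3
```

Call:
{"name": "send_rows", "arguments": {
  "deltas": [
    [[-0.01,0,0],0],
    [[-0.017,0,0],0],
    [[-0.022,0,0],0],
    [[-0.026,0,0],0],
    [[-0.03,0,0],0]
  ]
}}

```text
clock: 8.02
tool_pos: [0.6315, -0.0679, 0.0868]
orientation: [-180.0, -0.0, -88.0]
force: [0.1, -5.1, 1.2]
opening: 0.0128
gripper_force: 4.9
```

```bash
python3 pl.py; python3 -c '
from h import *
w=ctrl.snapshot("scene");save(w,"s4.png");cv2.imwrite("pics/s4c.png",cv2.resize(w["color"][120:300,180:440,::-1],None,fx=3,fy=3,interpolation=2))'
```

```text
8.0167 [ 0.6315 -0.0679  0.0868] [-1.79984553e+02 -9.95906861e-03 -8.80048534e+01] [ 0.06053798 -0.10890836 -1.57082295]
```

View pics/s4c.png

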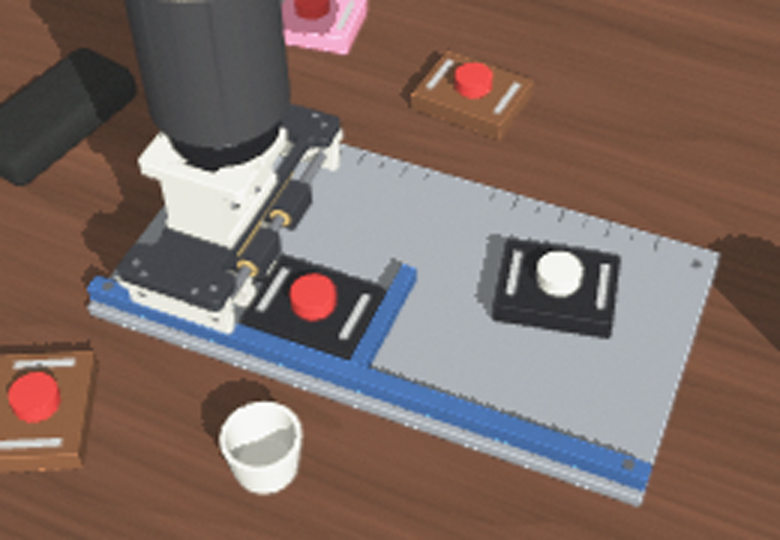

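The carrier lies along the fence and its short end is almost at the rib. I nudge until the force shows contact.

Call:
{"name": "send_rows", "arguments": {
  "deltas": [
    [[-0.002,0,0],0],
    [[-0.004,0,0],0],
    [[-0.006,0,0],0],
    [[-0.007,0,0],0],
    [[-0.007,0,0],0]
  ]
}}

```text
clock: 8.48
tool_pos: [0.6314, -0.0672, 0.087]
orientation: [179.9, -0.3, -88.0]
force: [4.5, -29.0, 0.8]
opening: 0.013
gripper_force: 14.6
```

The carrier is in contact with the rib at 29 N. I retreat, rise and look from above.

Call:
{"name": "send_rows", "arguments": {
  "deltas": [
    [[0.02,0,0],0],
    [[0.05,0,0],0],
    [[0.05,0,-0.05],0],
    [[0.05,0,-0.1],0],
    [[0.05,0,-0.15],0]
  ]
}}

```text
clock: 8.9
tool_pos: [0.6318, -0.1027, 0.2066]
orientation: [179.8, 0.0, -88.1]
force: [1.0, 0.1, 0.4]
opening: 0.0129
gripper_force: 0.0
```

Call:
{"name": "send_rows", "arguments": {
  "deltas": [
    [[-0.04,0.0,-0.03],0],
    [[-0.08,0.01,-0.06],0],
    [[-0.12,0.02,-0.09],0],
    [[-0.16,0.02,-0.1],0],
    [[-0.17,0.02,-0.1],0]
  ]
}}

```text
clock: 9.32
tool_pos: [0.6123, 0.037, 0.2896]
orientation: [-179.7, 0.1, -87.9]
force: [-0.2, -0.3, -0.1]
opening: 0.0132
gripper_force: 0.0
```

```bash
cat > m5.py <<'E'
from fit import *
import pickle
w=ctrl.snapshot("wrist");pickle.dump(dict(w),open("w5.pkl","wb"))
d=[x for x in ctrl.boxes_of(w,"red_carrier")];P=np.load("P.npy")
u0=proj(w,[[*(P[:2]+np.array([.065*np.cos(P[2])+.051*np.sin(P[2]),.065*np.sin(P[2])-.051*np.cos(P[2])])),.04]])[0]
print([np.round(np.array(x["xy"])*[640,400]) for x in d],u0)
blue,dark=masks(w)
m=comp(dark,u0)
q,e=fit(w,m.astype(np.float32),CA,np.array([*ray(w,u0,.032)[:2],P[2]]));print(m.sum(),q,e,inplate(q,P))
ov=w["color"][:,:,::-1].copy()
for b in CA(q)+PL(P): cv2.polylines(ov,[cv2.convexHull(proj(w,b).astype(np.float32)).round().astype(np.int32)],1,(0,255,0))
cv2.imwrite("pics/ov5.png",ov)
E
python3 m5.py; python3 pl.py
```

```text
[array([613.,   7.]), array([151.,  11.]), array([305., 128.]), array([371., 111.]), array([556., 146.])] [300.67339284 134.0523182 ]
253944 [ 0.89038565 -0.06816999 -0.66997942] 0.9680059875405601 [ 0.31921514 -0.11823912 -0.70482792]
9.4167 [0.6116 0.0352 0.2867] [-1.79974527e+02  6.82153774e-02 -8.78666403e+01] [ 0.04420736 -0.00525156 -1.56841068]
```

View pics/ov5.png

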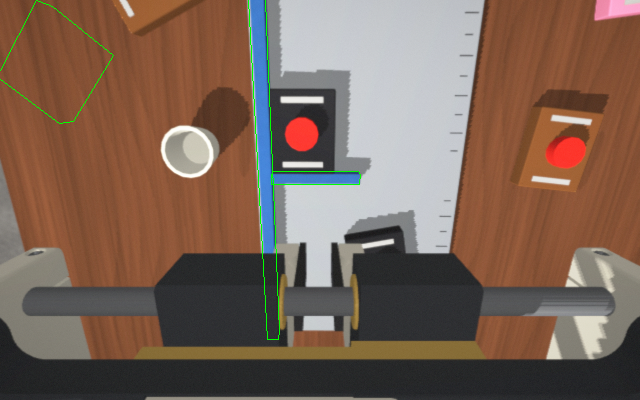

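The carrier at (271-335, 89-171) looks home against both the fence and the rib. The fit picked the wrong component, so I refit with a window, zoomed in.

```bash
cat > m6.py <<'E'
from fit import *
import pickle
w=pickle.load(open("w5.pkl","rb"));P=np.load("P.npy")
blue,dark=masks(w);dk=np.zeros_like(dark);dk[80:176,255:345]=dark[80:176,255:345]
m=comp(dk,(301,100))
bl=np.zeros_like(blue);bl[:200,240:370]=blue[:200,240:370];v=np.zeros_like(blue);v[:240,:]=1
bl[:240]=blue[:240];bl[:,370:]=0;bl[:,:240]=0
P2,e=fit(w,bl.astype(np.float32),PL,P,v);print("plate",P2,e)
q,e=fit(w,m.astype(np.float32),CA,np.array([.63,-.01,P[2]]));print(m.sum(),q,e,inplate(q,P),inplate(q,P2))
c=w["color"][70:200,240:380,::-1]
cv2.imwrite("pics/z6.png",cv2.resize(c,None,fx=4.5,fy=4.5,interpolation=cv2.INTER_NEAREST))
E
python3 m6.py
```

```text
plate [0.5673028  0.03891096 0.03677297] 0.15582820269950273
256000 [ 0.8969732  -0.07614173 -0.18575655] 0.968119873046875 [ 0.32552094 -0.12643554 -0.22060505] [ 0.32521765 -0.12709514 -0.22252952]
```

View pics/z6.png

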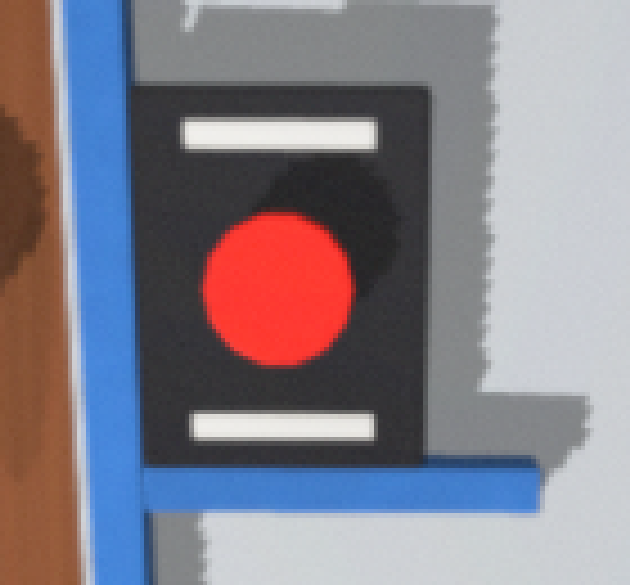

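```bash
python3 -c '
from plant import ctrl
print(ctrl.close_job())'
```

```text
the job is handed in; nothing more can be done
None
```

I pushed the red-puck carrier into its own corner and handed the job in at about 9.4 s; the last wrist picture shows it flush against fence and rib, judged by eye because the final numeric fit failed, and the arm never touched the other things.

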